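# Set the tremolo pedal on its sled

### The arm

A 7-joint arm with a two-finger parallel gripper is mounted at the origin on the work surface. World frame = base frame: x ahead of the robot, y to its left, z up, the work surface at z = 0. Lengths are in m, angles in rad, forces in N, time in s.
With the tool pointing down it reaches from about 0.4 to 0.9 m from the base axis. Payload 5.5 kg.
Tool frame: the origin (TCP) lies at the very end of the fingers, on their centre line; the grasp point (between the pads) lies 19 mm behind it (bot.pinch_z is the distance from the TCP to the grasp point, in m); z points along the fingers, y is the line along which they close (so a half turn about z gives the same grasp; the last joint's range is limited). The gripper opens to 85 mm and grips with 20 to 120 N. Pads are 22 mm wide; open, the fingers measure 114 mm over their backs; the gripper's body (76 mm by 85 mm) begins 54 mm behind the grasp point. The pads swing forward as they close: fully open they stand 13 mm farther back than shut.
Start: joints at [1.373, 0.501, -0.427, 1.55, 0.221, 1.138, -0.21], TCP at [0.289, -0.582, 0.231] pointing down, gripper open.
Joint ranges: [-2.88, 2.88], [-0.31, 2.03], [-1.54, 1.56], [0.2, 2.42], [-1.41, 4.55], [0.19, 2.02], [-2.57, 2.57]. Speed limits (rad/s): [2.57, 2.57, 3.14, 3.14, 3.14, 3.14, 3.14].

### API

Orientations are given as a rotation vector (axis times angle).
In Python, from bench import sense, optics, bot gives the robot as it stands.
- The arm moves only by the tool step_arm, never from a script. Its argument "commands" is a list of rows, each an object of numbers: "rx", "ry", "rz": the turn, a rotation vector about the tool's x, y, z in rad; "x", "y", "z": the shift along the tool's x, y, z in mm; "gripper": the opening, from 0 (shut) to 1 (fully open). A call has 1 to 12 rows; each row is the pose to reach, as a shift and turn from the pose commanded when the call began, along the tool's axes at that moment; what a row does not reach only later rows make up. A row lasts 1/10 s, in which the tool goes at most 50 mm and 8.59 degrees, less where a joint would pass 70% of its speed; a pose out of reach is approached as far as the arm can. A call with a gripper value outside its range is refused whole. The fingers move at their own pace and stop on an object; "force" is the grip in N (left out, the last holds). Time passes only in rows, so rows that repeat a pose let the fingers close. It gives the time, the measured TCP pose, the force, the opening and the grip force at its end, in the units of the state.
- sense(): the state, without advancing time (a new reading comes with each control period).
- optics.camera(name): name is "scene" or "top" or "wrist"; returns the picture (384x512x3 uint8, red, green, blue); there is no depth.
- optics.camera_model(name): a dict with "mtx" (3x3 intrinsics, pixels), "cam_to_world" (4x4, takes a point from camera to world coordinates); the wrist camera has in their place "tool_from_camera" (4x4, takes a point from camera to tool coordinates, whose origin is the TCP and whose axes are the flange's). Camera axes: x right, y up, looking along -z (the intrinsics and any distortion apply to the point x, -y, -z); pixel columns grow to the right and rows downward; lengths in m; the calibration is good to about 2 mm. A picture is of the moment at which its call begins: read the wrist's pose just before it. camera_model takes no time and is no camera call.
- bot.sign_off(): hands the job in; it is judged then, once.
The state is a dict: "time_s": time; "joint_pos": joint angles; "qvel": joint speeds; "joint_efforts": joint torques, N m; "position": TCP position; "tcp_rot": TCP orientation; "wrist_force": force on the tool from outside, world axes, zero at the start; "torque": the same for the moment, N m; "grip_width": finger opening in m; "gripper_force": force on a finger pad.
Only numpy, scipy, OpenCV 4.12 (cv2) and the standard library are available. Lean on these libraries where they do the work, as an engineer would, in place of code of your own. Each camera call takes 0.05 s, during which the arm holds its last target. There are 200 camera calls.

### The job

Pull the sled with the white tremolo pedal all the way out from under the pedal riser, turn the pedal's large pointer knob until its pointer lines up with the arrowhead marker on the scale, then slide the sled fully back home and let go. Leave the other things on the desk and riser where they are.

Things in the scene. Friction and masses are not known exactly. Their poses are not given: they have to be found in the camera images.
- riser: wooden two-bay pedal riser fixed to the desk: a shelf 160 mm deep (its x) and 330 mm wide (its y), underside 78 mm and top 90 mm above the desk, on three upright panels. Origin: on the desk under its centre. Its -x axis points out of the open front, the way the sled pulls out. Front edge at x = -80 mm. The sled runs in the bay at y = +80 mm, between panels at y = +8 mm and +151 mm
- sled (a joint): travel of the aluminium sled (124 mm wide, 114 mm long) that carries the white tremolo pedal (70 mm along the riser's x, 118 mm along its y, flat top 45 mm above the desk): 0 fully home under the riser, grows as it is pulled out along the riser's -x axis, 0.11 m at its outer stop. Stiff slide (about 3 N), stays where it is left
- sled_grip (a point): centre of the top face of the sled's upright pull tab, which stands in front of the pedal, 75 mm above the desk. The tab's black grip block measures 22 mm along the riser's x, 12 mm along its y and 34 mm high; pinch it across y. The pedal's near face is 19 mm behind the block. With the sled home the tab's centre stands 27 mm in front of the shelf's edge
- knob (a joint): angle of the pedal's one large black bar-shaped pointer knob (chicken-head): 0 at its anticlockwise stop, grows CLOCKWISE seen from above, 4.71 at the other stop. The pointer's direction is the riser's +x axis turned by (2.356 - value) anticlockwise about z. Friction 0.03 N m
- knob_top (a point): centre of the knob's top, on its vertical turning axis, 67 mm above the desk, 22 mm above the pedal's top. The bar is 32 mm long (along the pointer), 12 mm wide, its upper 17 mm free for a pinch across the bar; a nose 5 mm wide reaches 23 mm from the axis in the pointer's direction. With the sled home it lies 38 mm behind the shelf's front edge; fully out, 72 mm in front of it
- pointer_tip (a point): point on the pointer's line, 27 mm from the knob's axis, 3 mm above the pedal's top; turns with the knob
- marker (a joint): where the dark steel marker tab sits on the scale, in the same angle and sense as the knob: the pointer is on the marker when both values are equal. The marker does not turn with the knob and cannot be moved by the robot
- marker_tip (a point): tip of the marker tab, a dark steel arrowhead (7 mm wide, 3 mm high) on the scale of thin ticks round the knob, pointing at the knob; 27 mm from the knob's axis
- distortion: yellow distortion pedal, 115 x 70 x 38 mm with two small round knobs and a footswitch (58 mm overall height), standing in the riser's other bay. Origin: centre of its underside. Bystander: leave it where it is
- capo: hinged metal capo, about 110 mm long, 14 mm high, lying on top of the riser. Origin: centre of its underside. Bystander: leave it where it is
- pick_box: clear acrylic pick box with closed flip-top lid, 57 x 82 x 25 mm, on top of the riser. Origin: centre of its underside. Bystander: leave it where it is
- screwdriver: steel screwdriver with a green grip, 170 mm long, lying on the desk beside the sled's lane. Origin: centre of its underside. Bystander: leave it where it is
- coaster: round white ceramic coaster, 96 mm across, 9 mm thick, on the desk. Origin: centre of its underside. Bystander: leave it where it is
- slide: brass tube (guitar slide) standing on end, 26 mm across, 55 mm high. Origin: centre of its underside. Bystander: leave it where it is
- mug: blue ceramic mug, 80 mm across, 90 mm high. Origin: centre of its underside. Bystander: leave it where it is

How it is judged:
By the outcome, as a careful person would: the job done as asked, in the order asked, and still so for the second after the job is handed in, with the robot touching nothing.
It also fails if it takes over 64 s, if anything falls off the work surface, if the arm or the gripper's body presses on something with over 40 N, if the wrist force passes 120 N, or if a joint passes its speed limit or range.

## Working session

There is one attempt and no reset: what is moved stays moved. The work goes in short steps, Python scripts to look and compute and a tool call to move; the robot and the scene stay as the last step left them, time stands still between calls to the robot, and variables do not carry over. Pictures are saved under pics/ and viewed, at most 10 in all, crops included, and the job is handed in when it is done.

Besides the shell and the picture viewer there is one more tool, called as name(argument=value, ...), one argument or row to a line, values as JSON. step_arm: Moves the arm, as the interface text tells. Its arguments: {"type":"object","properties":{"commands":{"type":"array"},"force":{"type":"number"}},"required":["commands"]}

```bash
mkdir -p pics
python3 - <<'E'
from bench import sense,optics,bot
import cv2,numpy as np
for n in("scene","top"):
    im=optics.camera(n); cv2.imwrite(f"pics/{n}0.png",cv2.resize(im[:,:,::-1],None,fx=1.5,fy=1.5,interpolation=cv2.INTER_CUBIC)); m=optics.camera_model(n); print(n,{k:np.round(v,4).tolist() if not isinstance(v,str) else v for k,v in m.items()})
print(optics.camera_model("wrist")); s=sense(); print(s["position"],s["tcp_rot"],s["time_s"],bot.pinch_z)
E
```

```text
scene {'mtx': [[499.0351, 0.0, 251.4255], [0.0, 499.0351, 191.334], [0.0, 0.0, 1.0]], 'cam_to_world': [[0.4849, -0.6963, 0.5291, 1.1754], [0.8744, 0.3978, -0.2778, -0.3521], [-0.017, 0.5974, 0.8018, 0.9774], [0.0, 0.0, 0.0, 1.0]]}
top {'mtx': [[347.4595, 0.0, 258.5421], [0.0, 347.4595, 186.6378], [0.0, 0.0, 1.0]], 'cam_to_world': [[-0.1814, 0.9585, -0.2199, 0.4123], [-0.9834, -0.1764, 0.0422, -0.0184], [0.0017, 0.2239, 0.9746, 1.0116], [0.0, 0.0, 0.0, 1.0]]}
{'mtx': array([[298.9401794 ,   0.        , 255.54915462],
       [  0.        , 298.9401794 , 187.83595989],
       [  0.        ,   0.        ,   1.        ]]), 'tool_from_camera': array([[ 1.83318176e-04,  9.56011961e-01,  2.93327626e-01,
         7.45189062e-02],
       [ 9.99999905e-01, -2.91048806e-04,  3.23624414e-04,
         7.05691837e-04],
       [ 3.94761466e-04,  2.93327539e-01, -9.56011924e-01,
        -1.43127636e-01],
       [ 0.00000000e+00,  0.00000000e+00,  0.00000000e+00,
         1.00000000e+00]])}
[ 0.28871642 -0.58166249  0.23037064] [-3.05690160e+00 -7.17200718e-01  5.70871272e-04] 0.1 0.0187
```

View pics/scene0.png

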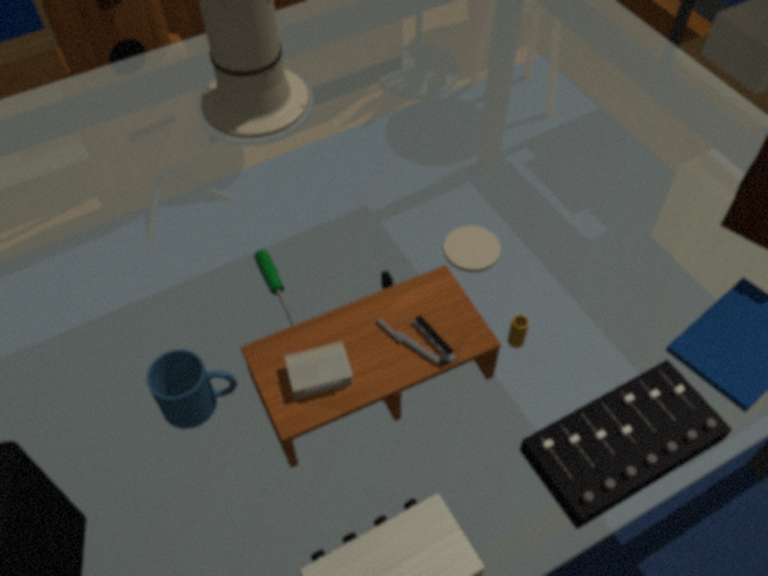

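View pics/top0.png

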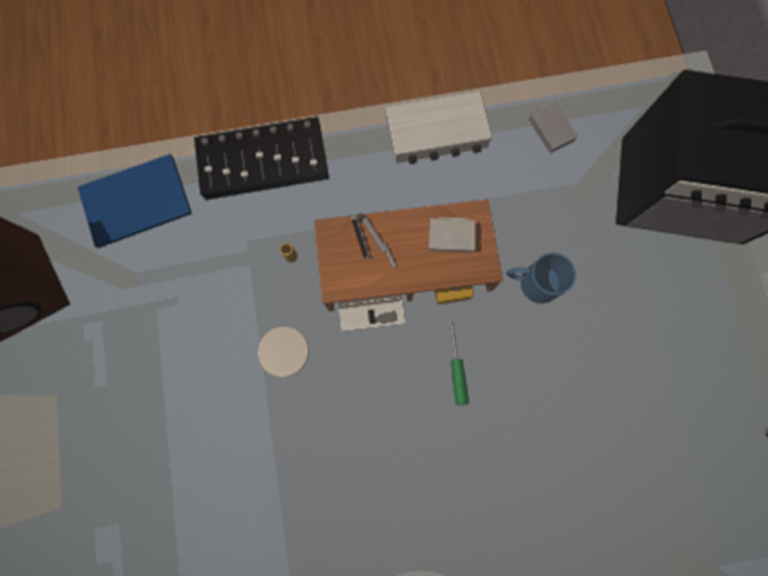

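The scene view shows the riser's top with corners near (243,348), (445,268), (498,347) and (288,438), and the black grip at (387,278). The top view shows the riser corners near (316,220), (489,200), (500,283) and (324,303), and the grip at (372,317). All are in 1.5x pixels.

```bash
cat > h.py <<'E'
import numpy as np,cv2
from bench import sense,optics,bot
from scipy.spatial.transform import Rotation as R
def ray(n,px,T=None):
    m=optics.camera_model(n); K=m["mtx"]; T=m["cam_to_world"] if T is None else T
    d=np.linalg.inv(K)@[px[0],px[1],1]; return T[:3,3],T[:3,:3]@(d*[1,-1,-1])
def plane(n,px,z,T=None):
    o,d=ray(n,px,T); return o+d*(z-o[2])/d[2]
def proj(n,P,T=None):
    m=optics.camera_model(n); T=m["cam_to_world"] if T is None else T
    p=(T[:3,:3].T@(np.asarray(P)-T[:3,3]))*[1,-1,-1]; p=m["mtx"]@p; return p[:2]/p[2]
def wristT(s):
    T=np.eye(4);T[:3,:3]=R.from_rotvec(s["tcp_rot"]).as_matrix();T[:3,3]=s["position"]
    return T@optics.camera_model("wrist")["tool_from_camera"]
def tri(a,b):
    (o,d),(p,e)=a,b; t=np.linalg.lstsq(np.c_[d,-e],p-o,rcond=None)[0]
    A=o+d*t[0];B=p+e*t[1]; return (A+B)/2,np.linalg.norm(A-B)
E
python3 - <<'E'
from h import *
C={}
for n,c in(("top",[(316,220),(489,200),(500,283),(324,303)]),("scene",[(498,347),(288,438),(243,348),(445,268)])):
    im=optics.camera(n); hsv=cv2.cvtColor(im,cv2.COLOR_RGB2HSV)
    q=np.float32([[x/1.5,y/1.5] for x,y in c])
    poly=np.zeros(im.shape[:2],np.uint8); cv2.fillPoly(poly,[q.astype(np.int32)],1); poly=cv2.dilate(poly,np.ones((13,13)))
    m=((hsv[...,0]<18)&(hsv[...,1]>110)).astype(np.uint8)*poly
    g=cv2.cornerSubPix((m*255),q.reshape(-1,1,2).copy(),(4,4),(-1,-1),(3,30,.01)).reshape(-1,2)
    for nm,cc in(("hand",q),("sub",g)):
        P=np.array([plane(n,p,.09) for p in cc]); e=np.roll(P,-1,0)-P
        print(n,nm,P[:,:2].round(4).tolist(),np.linalg.norm(e,axis=1).round(3),np.degrees(np.arctan2(e[:,1],e[:,0])).round(1),P.mean(0).round(4))
    k=((im.max(2)<45)).astype(np.uint8); gp=(372/1.5,317/1.5) if n=="top" else (387/1.5,277/1.5)
    N,L,S,ct=cv2.connectedComponentsWithStats(k)
    for i in range(1,N):
        if np.hypot(*(ct[i]-gp))<12: print("grip",S[i],ct[i],plane(n,ct[i],.075))
E
```

```text
top hand [[0.7572, 0.0524], [0.7376, -0.2736], [0.5779, -0.2573], [0.5993, 0.062]] [0.327 0.161 0.32  0.158] [-93.4 174.2  86.2  -3.5] [ 0.668  -0.1041  0.09  ]
top sub [[0.7555, 0.0564], [0.7375, -0.2689], [0.5859, -0.2619], [0.5993, 0.062]] [0.326 0.152 0.324 0.156] [-93.2 177.3  87.6  -2.1] [ 0.6695 -0.1031  0.09  ]
grip [247 208   3   7  13] [247.53846154 211.61538462] [ 0.56050101 -0.01691346  0.075     ]
scene hand [[0.7642, 0.0509], [0.745, -0.262], [0.5898, -0.2592], [0.6093, 0.0613]] [0.313 0.155 0.321 0.155] [-93.5 179.   86.5  -3.8] [ 0.677  -0.1022  0.09  ]
scene sub [[0.7595, 0.0558], [0.745, -0.262], [0.5869, -0.2609], [0.6048, 0.0631]] [0.318 0.158 0.324 0.155] [-92.6 179.6  86.8  -2.7] [ 0.674 -0.101  0.09 ]
grip [255 182   6  10  49] [257.20408163 186.34693878] [ 0.57404868 -0.02116174  0.075     ]
```

```bash
cat >> h.py <<'E'
def go(P,yaw):
    s=sense(); Rm=R.from_rotvec(s["tcp_rot"]); a=np.radians(yaw)
    Rt=R.from_matrix(np.array([[np.cos(a),np.sin(a),0],[np.sin(a),-np.cos(a),0],[0,0,-1]]))
    print("t",round(s["time_s"],2),"pos",s["position"].round(4),"shift mm",(Rm.inv().apply(np.asarray(P)-s["position"])*1e3).round(1),"turn",(Rm.inv()*Rt).as_rotvec().round(4),"F",np.round(s["wrist_force"],1))
E
python3 -c "
from h import *
go([.56,-.02,.20],-3.3)"
```

```text
t 0.2 pos [ 0.2888 -0.5818  0.2306] shift mm [ 492.7 -382.6   31.1] turn [-1.200e-03  2.000e-04  5.184e-01] F [-0.  -0.4  0.8]
```

step_arm(
  commands=[
    {"x": 41,"y": -32,"z": 2,"rz": 0.04},
    {"x": 82,"y": -64,"z": 5,"rz": 0.09},
    {"x": 123,"y": -96,"z": 8,"rz": 0.13},
    {"x": 164,"y": -128,"z": 10,"rz": 0.17},
    {"x": 205,"y": -160,"z": 13,"rz": 0.22},
    {"x": 246,"y": -191,"z": 15,"rz": 0.26},
    {"x": 287,"y": -223,"z": 18,"rz": 0.3},
    {"x": 328,"y": -255,"z": 20,"rz": 0.35},
    {"x": 369,"y": -287,"z": 23,"rz": 0.39},
    {"x": 410,"y": -319,"z": 26,"rz": 0.43},
    {"x": 451,"y": -351,"z": 28,"rz": 0.48},
    {"x": 493,"y": -383,"z": 31,"rz": 0.518},
  ],
)

```text
invalid input at $.commands[0]: expected keys rx, ry, rz, x, y, z, gripper
```

Run:
```python
from h import *
go([.56,-.02,.20],-3.3)
s=sense(); im=optics.camera("wrist"); T=wristT(s); cv2.imwrite("pics/w1.png",cv2.resize(im[:,:,::-1],None,fx=1.5,fy=1.5))
k=(im.max(2)<50).astype(np.uint8)
print(proj("wrist",[.567,-.018,.075],T))
N,L,S,c=cv2.connectedComponentsWithStats(k)
for i in range(1,N):
    if S[i][4]>60: print(S[i],c[i].round(1),plane("wrist",c[i],.075,T).round(4))
```

```text
t 0.2 pos [ 0.2888 -0.5818  0.2306] shift mm [ 492.7 -382.6   31.1] turn [-1.200e-03  2.000e-04  5.184e-01] F [-0.  -0.4  0.8]
[-451.03085612 -727.74534275]
[    0   241   512   143 37606] [255.7 337.9] [ 0.1001 -0.6763  0.075 ]
```

View pics/w1.png

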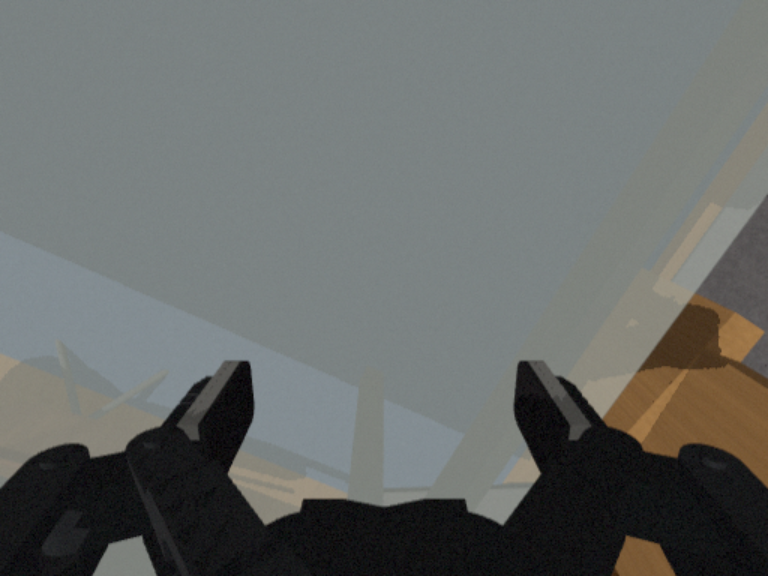

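That picture was taken from the start pose because the move was refused: every row needs all seven keys. It shows the desk, with the fingertips at (235,370) and (530,370).

step_arm(
  commands=[
    {"rx": 0,"ry": 0,"x": 41,"y": -32,"z": 2,"rz": 0.04,"gripper": 1},
    {"rx": 0,"ry": 0,"x": 82,"y": -64,"z": 5,"rz": 0.09,"gripper": 1},
    {"rx": 0,"ry": 0,"x": 123,"y": -96,"z": 8,"rz": 0.13,"gripper": 1},
    {"rx": 0,"ry": 0,"x": 164,"y": -128,"z": 10,"rz": 0.17,"gripper": 1},
    {"rx": 0,"ry": 0,"x": 205,"y": -160,"z": 13,"rz": 0.22,"gripper": 1},
    {"rx": 0,"ry": 0,"x": 246,"y": -191,"z": 15,"rz": 0.26,"gripper": 1},
    {"rx": 0,"ry": 0,"x": 287,"y": -223,"z": 18,"rz": 0.3,"gripper": 1},
    {"rx": 0,"ry": 0,"x": 328,"y": -255,"z": 20,"rz": 0.35,"gripper": 1},
    {"rx": 0,"ry": 0,"x": 369,"y": -287,"z": 23,"rz": 0.39,"gripper": 1},
    {"rx": 0,"ry": 0,"x": 410,"y": -319,"z": 26,"rz": 0.43,"gripper": 1},
    {"rx": 0,"ry": 0,"x": 451,"y": -351,"z": 28,"rz": 0.48,"gripper": 1},
    {"rx": 0,"ry": 0,"x": 480,"y": -375,"z": 31,"rz": 0.518,"gripper": 1},
  ],
)

```text
time_s: 1.45
position: [0.5489, -0.0402, 0.2012]
tcp_rot: [3.14, -0.093, 0.001]
wrist_force: [0.6, -0.0, 0.4]
grip_width: 0.0856
gripper_force: 0.0
```

Run:
```python
from h import *
go([.56,-.02,.20],-3.3)
s=sense(); im=optics.camera("wrist"); T=wristT(s); cv2.imwrite("pics/w2.png",cv2.resize(im[:,:,::-1],None,fx=1.5,fy=1.5))
k=(im.max(2)<50).astype(np.uint8)
print(proj("wrist",[.567,-.018,.075],T))
N,L,S,c=cv2.connectedComponentsWithStats(k)
for i in range(1,N):
    if S[i][4]>60: print(S[i],c[i].round(1),plane("wrist",c[i],.075,T).round(4))
```

```text
t 1.45 pos [ 0.5489 -0.0402  0.2012] shift mm [  9.9 -20.8   1.2] turn [ 0.0003 -0.0008 -0.0019] F [ 0.6 -0.   0.4]
[229.47590561 162.43156733]
[211   0  18  33 363] [219.8  15.7] [ 0.6869 -0.0204  0.075 ]
[222 146  15  28 369] [228.7 159.9] [ 0.5694 -0.0175  0.075 ]
[    0   241   512   143 37586] [255.6 337.8] [ 0.3669 -0.0301  0.075 ]
```

View pics/w2.png

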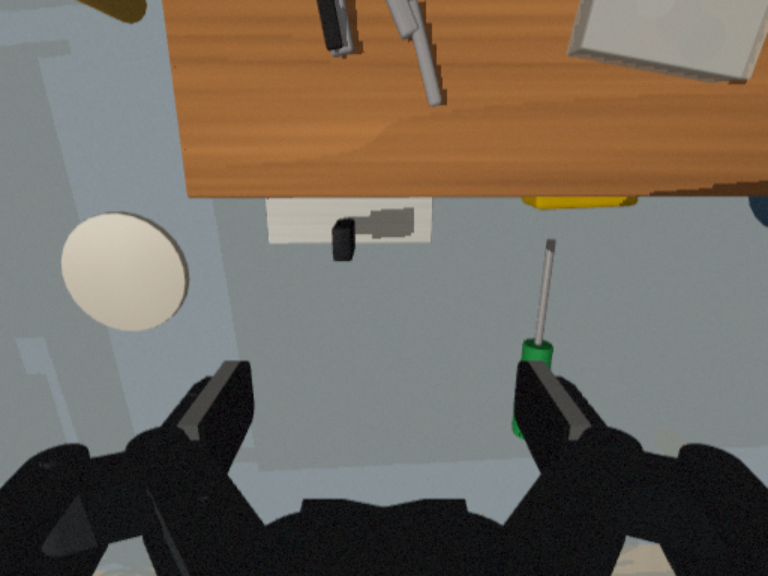

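The wrist view shows the riser's front edge level at row 197, so the tool's yaw is right. The grip's top face is centred near (343,243), which casts to about (0.567, -0.018) and agrees with the riser's pose. The screwdriver and coaster are clear of the lane.

step_arm(
  commands=[
    {"rx": 0,"ry": 0,"rz": 0,"x": 17,"y": -23,"z": 0,"gripper": 0.5},
    {"rx": 0,"ry": 0,"rz": 0,"x": 17,"y": -23,"z": 40,"gripper": 0.5},
    {"rx": 0,"ry": 0,"rz": 0,"x": 17,"y": -23,"z": 80,"gripper": 0.5},
    {"rx": 0,"ry": 0,"rz": 0,"x": 17,"y": -23,"z": 110,"gripper": 0.5},
    {"rx": 0,"ry": 0,"rz": 0,"x": 17,"y": -23,"z": 130,"gripper": 0.5},
    {"rx": 0,"ry": 0,"rz": 0,"x": 17,"y": -23,"z": 145,"gripper": 0.5},
    {"rx": 0,"ry": 0,"rz": 0,"x": 17,"y": -23,"z": 158,"gripper": 0.5},
    {"rx": 0,"ry": 0,"rz": 0,"x": 17,"y": -23,"z": 158,"gripper": 0.5},
  ],
)

```text
time_s: 2.3
position: [0.5654, -0.02, 0.0416]
tcp_rot: [-3.14, 0.09, 0.004]
wrist_force: [-1.2, 0.0, 0.4]
grip_width: 0.0425
gripper_force: 0.0
```

step_arm(
  commands=[
    {"rx": 0,"ry": 0,"rz": 0,"x": 0,"y": 0,"z": 0,"gripper": 0},
    {"rx": 0,"ry": 0,"rz": 0,"x": 0,"y": 0,"z": 0,"gripper": 0},
    {"rx": 0,"ry": 0,"rz": 0,"x": 0,"y": 0,"z": 0,"gripper": 0},
    {"rx": 0,"ry": 0,"rz": 0,"x": 0,"y": 0,"z": 0,"gripper": 0},
    {"rx": 0,"ry": 0,"rz": 0,"x": 0,"y": 0,"z": 0,"gripper": 0},
    {"rx": 0,"ry": 0,"rz": 0,"x": 0,"y": 0,"z": 0,"gripper": 0},
    {"rx": 0,"ry": 0,"rz": 0,"x": 0,"y": 0,"z": 0,"gripper": 0},
    {"rx": 0,"ry": 0,"rz": 0,"x": 0,"y": 0,"z": 0,"gripper": 0},
  ],
  force=40,
)

```text
time_s: 3.1
position: [0.5676, -0.0156, 0.0443]
tcp_rot: [-3.136, 0.085, -0.005]
wrist_force: [0.6, 8.1, -1.9]
grip_width: 0.0113
gripper_force: 41.3
```

step_arm(
  commands=[
    {"rx": 0,"ry": 0,"rz": 0,"x": -6,"y": -2,"z": 0,"gripper": 0},
    {"rx": 0,"ry": 0,"rz": 0,"x": -16,"y": -2,"z": 0,"gripper": 0},
    {"rx": 0,"ry": 0,"rz": 0,"x": -26,"y": -2,"z": 0,"gripper": 0},
    {"rx": 0,"ry": 0,"rz": 0,"x": -36,"y": -2,"z": 0,"gripper": 0},
    {"rx": 0,"ry": 0,"rz": 0,"x": -46,"y": -2,"z": 0,"gripper": 0},
    {"rx": 0,"ry": 0,"rz": 0,"x": -56,"y": -2,"z": 0,"gripper": 0},
    {"rx": 0,"ry": 0,"rz": 0,"x": -66,"y": -2,"z": 0,"gripper": 0},
    {"rx": 0,"ry": 0,"rz": 0,"x": -76,"y": -2,"z": 0,"gripper": 0},
    {"rx": 0,"ry": 0,"rz": 0,"x": -86,"y": -2,"z": 0,"gripper": 0},
    {"rx": 0,"ry": 0,"rz": 0,"x": -96,"y": -2,"z": 0,"gripper": 0},
    {"rx": 0,"ry": 0,"rz": 0,"x": -102,"y": -2,"z": 0,"gripper": 0},
    {"rx": 0,"ry": 0,"rz": 0,"x": -106,"y": -2,"z": 0,"gripper": 0},
  ],
)

```text
time_s: 4.3
position: [0.4625, -0.0096, 0.0443]
tcp_rot: [-3.138, 0.087, -0.008]
wrist_force: [2.7, 6.0, -5.6]
grip_width: 0.0113
gripper_force: 41.0
```

step_arm(
  commands=[
    {"rx": 0,"ry": 0,"rz": 0,"x": -3,"y": 0,"z": 0,"gripper": 0},
    {"rx": 0,"ry": 0,"rz": 0,"x": -6,"y": 0,"z": 0,"gripper": 0},
    {"rx": 0,"ry": 0,"rz": 0,"x": -8,"y": 0,"z": 0,"gripper": 0},
    {"rx": 0,"ry": 0,"rz": 0,"x": -8,"y": 0,"z": 0,"gripper": 0},
    {"rx": 0,"ry": 0,"rz": 0,"x": -8,"y": 0,"z": 0,"gripper": 0},
  ],
)

```text
time_s: 4.8
position: [0.4608, -0.0095, 0.0444]
tcp_rot: [-3.136, 0.088, -0.024]
wrist_force: [19.9, 3.8, -27.3]
grip_width: 0.0116
gripper_force: 40.1
```

step_arm(
  commands=[
    {"rx": 0,"ry": 0,"rz": 0,"x": 3,"y": 0,"z": 0,"gripper": 0},
    {"rx": 0,"ry": 0,"rz": 0,"x": 5,"y": 0,"z": 0,"gripper": 0.5},
    {"rx": 0,"ry": 0,"rz": 0,"x": 5,"y": 0,"z": 0,"gripper": 0.5},
    {"rx": 0,"ry": 0,"rz": 0,"x": 5,"y": 0,"z": 0,"gripper": 0.5},
    {"rx": 0,"ry": 0,"rz": 0,"x": 5,"y": 0,"z": 0,"gripper": 0.5},
    {"rx": 0,"ry": 0,"rz": 0,"x": 5,"y": 0,"z": -20,"gripper": 0.5},
    {"rx": 0,"ry": 0,"rz": 0,"x": 5,"y": 0,"z": -60,"gripper": 0.5},
    {"rx": 0,"ry": 0,"rz": 0,"x": 5,"y": 0,"z": -100,"gripper": 0.5},
    {"rx": 0,"ry": 0,"rz": 0,"x": 5,"y": 0,"z": -120,"gripper": 1},
    {"rx": 0,"ry": 0,"rz": 0,"x": 5,"y": 0,"z": -120,"gripper": 1},
    {"rx": 0,"ry": 0,"rz": 0,"x": 5,"y": 0,"z": -120,"gripper": 1},
    {"rx": 0,"ry": 0,"rz": 0,"x": 5,"y": 0,"z": -120,"gripper": 1},
  ],
)

```text
time_s: 6.0
position: [0.4566, -0.0119, 0.1619]
tcp_rot: [3.14, -0.09, -0.003]
wrist_force: [-0.2, -0.1, 0.6]
grip_width: 0.0858
gripper_force: 0.0
```

Run:
```python
from h import *
go([.46,-.01,.164],-3.3)
s=sense(); im=optics.camera("wrist"); T=wristT(s); np.savez("w3.npz",im=im,T=T)
a=np.radians(-3.3); X=np.array([np.cos(a),np.sin(a),0]); g=np.array([.4608,-.0095,.067])
k=g+X*.062; k[2]=.067; p=proj("wrist",k,T); print("knob pred",k,p)
x,y=np.round(p).astype(int); y0=max(0,y-60); x0=x-75
print(x0,y0); cv2.imwrite("pics/w3.png",cv2.resize(im[y0:y0+110,x0:x0+150,::-1],None,fx=5,fy=5,interpolation=cv2.INTER_CUBIC))
```

```text
t 6.0 pos [ 0.4566 -0.0119  0.1619] shift mm [ 3.3 -2.1 -2.1] turn [0.0001 0.002  0.0002] F [-0.2 -0.1  0.6]
knob pred [ 0.52269719 -0.01306897  0.067     ] [251.24951863 107.79473539]
176 48
```

View pics/w3.png

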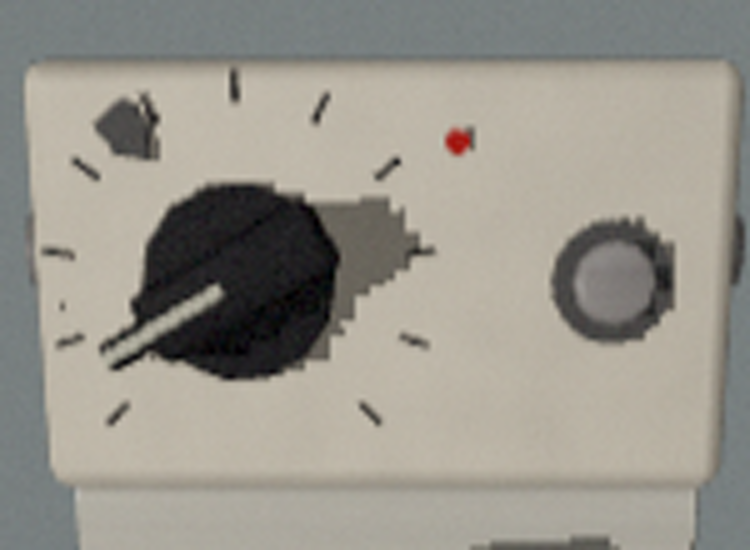

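The crop shows the knob at about (240,280), with its white pointer running to (105,355), lower-left. The marker arrowhead is at (127,128), upper-left, with its tip near (157,157) toward the knob. The ticks all round give the scale circle.

Run:
```python
from h import *
from scipy.optimize import least_squares
d=np.load("w3.npz"); im,T=d["im"],d["T"]
f=lambda c,z: plane("wrist",(176+(c[0]+.5)/5-.5,48+(c[1]+.5)/5-.5),z,T)
tk=[(118,413),(70,342),(58,253),(89,168),(235,85),(321,108),(388,168),(424,251),(414,341),(371,413)]
an=np.radians([135,108,81,54,0,-27,-54,-81,-108,-135])
P=np.array([f(c,.045)[:2] for c in tk])
fun=lambda q:(np.c_[q[0]+q[2]*np.cos(an+q[3]),q[1]+q[2]*np.sin(an+q[3])]-P).ravel()
r=least_squares(fun,[.52,.01,.03,-.06]); q=r.x; print("axis",q[:2].round(4),"r",q[2].round(4),"yaw",np.degrees(q[3]).round(2),"res mm",(np.abs(r.fun).max()*1e3).round(2))
C=q[:2]
def ang(c,z):
    v=f(c,z)[:2]-C; a=np.degrees(np.arctan2(v[1],v[0])-q[3]); return round(np.linalg.norm(v)*1e3,1),round(a,1),"val",round(2.356-np.radians(a),3)
for c in[(157,157),(127,128),(97,127),(120,98),(115,150)]: print("marker",c,ang(c,.048))
for z in(.046,.05,.055): print("ptr end",z,ang((107,358),z))
print("ptr inner",ang((220,290),.067))
# marker mask
h=cv2.cvtColor(im,cv2.COLOR_RGB2GRAY); c=h[48+15:48+36,176+15:176+36]; print(c)
```

```text
axis [0.5262 0.01  ] r 0.0307 yaw -3.26 res mm 0.45
marker (157, 157) (np.float64(23.4), np.float64(32.9), 'val', np.float64(1.783))
marker (127, 128) (np.float64(29.6), np.float64(35.7), 'val', np.float64(1.732))
marker (97, 127) (np.float64(32.7), np.float64(42.4), 'val', np.float64(1.615))
marker (120, 98) (np.float64(33.8), np.float64(32.5), 'val', np.float64(1.789))
marker (115, 150) (np.float64(28.4), np.float64(43.2), 'val', np.float64(1.603))
ptr end 0.046 (np.float64(26.1), np.float64(118.1), 'val', np.float64(0.294))
ptr end 0.05 (np.float64(25.3), np.float64(118.4), 'val', np.float64(0.29))
ptr end 0.055 (np.float64(24.2), np.float64(118.7), 'val', np.float64(0.285))
ptr inner (np.float64(1.2), np.float64(117.7), 'val', np.float64(0.301))
[[173 172 174 174 174 174 173 175 173 177 176 176 175 176 176 177 176 177
  178 178 178]
 [183 182 180 182 180 182 182 182 182 185 182 183 183 184 184 185 184 183
  185 186 184]
 [185 185 183 183 184 185 185 186 184 184 184 185 183 186 183 185 186 186
  185 186 186]
 [183 183 184 184 184 184 184 183 185 184 183 185 167 153 147 185 184 186
[... 829 characters left out ...]
4 185 184 172 128  75  72  72  82  71  77  76  46 101 102 183
  184 185 186]
 [184 185 186 185 185 183 171  86  71  74  76  79  77  75  58  98  99 181
  185 185 185]
 [185 185 183 183 183 185 183 126  73  73  76  77  74  74  59 101 103 182
  184 185 184]
 [136 182 182 183 183 183 183 170 163 163 137 141 115  91  66 100 103 182
  186 183 185]
 [ 55 134 166 183 185 182 182 181 182 181 176 177 169 166 164 167 165 184
  184 186 183]
 [138  60 103 146 182 183 183 185 182 183 184 183 183 181 184 183 185 184
  182 184 184]
 [176 162  79  79 131 181 183 184 183 182 183 182 184 182 182 183 184 184
  184 185 185]
 [183 184 164 108  80 181 183 182 182 184 182 183 182 184 183 184 185 185
  184 183 184]]
```

Run:
```python
from h import *
d=np.load("w3.npz"); im,T=d["im"],d["T"]; C=np.array([.5262,.0100]); y=np.radians(-3.26)
g=cv2.cvtColor(im,cv2.COLOR_RGB2GRAY)[63:84,191:212]
m=((g>66)&(g<90)); m[:, 14:]=0; m=cv2.morphologyEx(m.astype(np.uint8),cv2.MORPH_OPEN,np.ones((2,2)))
ys,xs=np.nonzero(m)
def A(p,z=.048):
    v=plane("wrist",(191+p[0],63+p[1]),z,T)[:2]-C; return np.linalg.norm(v)*1e3,np.degrees(np.arctan2(v[1],v[0])-y)
for n,p in(("tip",(13.6,16.2)),("centroid",(xs.mean(),ys.mean())),("back",(6.5,7.2)),("vL",(4,10)),("vR",(9.2,4.6)),("sL",(7,16)),("sR",(13.6,8.5))):
    r,a=A(p); print(n,round(r,1),round(a,1),"val",round(2.356-np.radians(a),3))
```

```text
tip 24.4 37.0 val 1.71
centroid 28.5 36.7 val 1.715
back 33.0 37.3 val 1.705
vL 32.8 42.5 val 1.614
vR 33.3 32.2 val 1.794
sL 28.0 45.5 val 1.561
sR 29.1 29.6 val 1.839
```

Run:
```python
from h import *
s=sense(); print(s["joint_pos"].round(2))
go([.526,.010,.125],-65.2)
```

```text
[ 0.52  0.27 -0.62  2.08  0.21  0.85 -1.86]
t 6.05 pos [ 0.4565 -0.0118  0.1618] shift mm [ 68.2 -25.7  36.6] turn [0.0013 0.0022 1.0807] F [0.2 0.3 0.2]
```

step_arm(
  commands=[
    {"rx": 0,"ry": 0,"rz": -0.14,"x": 10,"y": -4,"z": -10,"gripper": 0.45},
    {"rx": 0,"ry": 0,"rz": -0.28,"x": 20,"y": -8,"z": -10,"gripper": 0.45},
    {"rx": 0,"ry": 0,"rz": -0.42,"x": 30,"y": -12,"z": -10,"gripper": 0.45},
    {"rx": 0,"ry": 0,"rz": -0.56,"x": 40,"y": -15,"z": -10,"gripper": 0.45},
    {"rx": 0,"ry": 0,"rz": -0.7,"x": 50,"y": -19,"z": -10,"gripper": 0.45},
    {"rx": 0,"ry": 0,"rz": -0.84,"x": 60,"y": -23,"z": -10,"gripper": 0.45},
    {"rx": 0,"ry": 0,"rz": -0.98,"x": 68,"y": -26,"z": -10,"gripper": 0.45},
    {"rx": 0,"ry": 0,"rz": -1.12,"x": 68,"y": -26,"z": -10,"gripper": 0.45},
    {"rx": 0,"ry": 0,"rz": -1.26,"x": 68,"y": -26,"z": -10,"gripper": 0.45},
    {"rx": 0,"ry": 0,"rz": -1.4,"x": 68,"y": -26,"z": -10,"gripper": 0.45},
    {"rx": 0,"ry": 0,"rz": -1.54,"x": 68,"y": -26,"z": -10,"gripper": 0.45},
    {"rx": 0,"ry": 0,"rz": -1.68,"x": 68,"y": -26,"z": -10,"gripper": 0.45},
  ],
)

```text
time_s: 7.25
position: [0.5262, 0.0106, 0.1716]
tcp_rot: [-2.154, -2.283, 0.002]
wrist_force: [-0.3, 0.4, 0.1]
grip_width: 0.0385
gripper_force: 0.0
```

step_arm(
  commands=[
    {"rx": 0,"ry": 0,"rz": -0.14,"x": -8,"y": 0,"z": 0,"gripper": 0.45},
    {"rx": 0,"ry": 0,"rz": -0.28,"x": -16,"y": 0,"z": 0,"gripper": 0.45},
    {"rx": 0,"ry": 0,"rz": -0.38,"x": -25,"y": 0,"z": 0,"gripper": 0.45},
    {"rx": 0,"ry": 0,"rz": -0.38,"x": -25,"y": 0,"z": 0,"gripper": 0.45},
    {"rx": 0,"ry": 0,"rz": -0.38,"x": -25,"y": 0,"z": 0,"gripper": 0.45},
  ],
)

```text
time_s: 7.75
position: [0.5277, -0.0143, 0.172]
tcp_rot: [-1.697, -2.642, -0.0]
wrist_force: [-0.6, 1.1, -0.5]
grip_width: 0.0384
gripper_force: 0.0
```

Run:
```python
from h import *
s=sense(); print(s["joint_pos"].round(2),s["qvel"].round(3).max())
go([.5262,.010,.052],114.8)
s=sense(); im=optics.camera("wrist"); T=wristT(s); np.savez("w4.npz",im=im,T=T)
p=proj("wrist",[.5262,.01,.045],T); x0,y0=int(p[0]-75),max(0,int(p[1]-55)); print(p,x0,y0)
cv2.imwrite("pics/w4.png",cv2.resize(im[y0:y0+110,x0:x0+150,::-1],None,fx=5,fy=5,interpolation=cv2.INTER_CUBIC))
```

```text
[ 0.78  0.53 -1.04  1.9   0.54  1.02 -0.06] 0.001
t 7.75 pos [ 0.5277 -0.0143  0.172 ] shift mm [ 22.5   8.8 120. ] turn [-0.001  -0.0019 -0.0039] F [-0.6  1.1 -0.5]
[265.51290001 155.29777146] 190 100
```

View pics/w4.png

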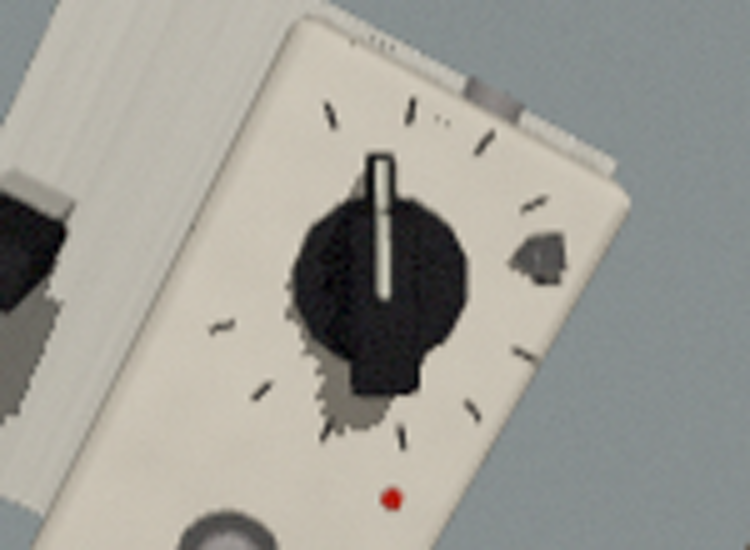

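From this angle the white pointer is vertical, from (381,158) to (383,298), so it lies along the tool's x. The marker's tip is at (509,260), and the ticks run from (331,114) round to (221,326).

Run:
```python
from h import *
from scipy.optimize import least_squares
T=np.load("w4.npz")["T"]
f=lambda c,z: plane("wrist",(190+(c[0]+.5)/5-.5,100+(c[1]+.5)/5-.5),z,T)
tk=[(331,114),(411,110),(484,143),(535,203),(525,353),(472,410),(402,437),(327,428),(262,390),(221,326)]
an=np.radians([135,108,81,54,0,-27,-54,-81,-108,-135])
P=np.array([f(c,.045)[:2] for c in tk])
fun=lambda q:(np.c_[q[0]+q[2]*np.cos(an+q[3]),q[1]+q[2]*np.sin(an+q[3])]-P).ravel()
r=least_squares(fun,[.52,.01,.03,-.06]); q=r.x; C=q[:2]; print("axis",C.round(4),"r",q[2].round(4),"yaw",np.degrees(q[3]).round(2),"res",(np.abs(r.fun).max()*1e3).round(2))
def A(n,c,z):
    v=f(c,z)[:2]-C; print(n,round(np.linalg.norm(v)*1e3,1),round(np.degrees(np.arctan2(v[1],v[0])-q[3]),2))
A("tip",(510,260),.047);A("back",(564,258),.048);A("cen",(540,259),.048);A("sh",(538,234),.048);A("sh2",(540,284),.048)
A("ptr",(380,158),.05);A("mid",(382,215),.067);A("in",(385,298),.067)
go([C[0],C[1],.052],114.8)
```

```text
axis [0.5263 0.0102] r 0.0306 yaw -3.27 res 0.28
tip 23.6 36.63
back 33.2 35.03
cen 28.9 35.74
sh 29.3 44.65
sh2 28.8 26.67
ptr 22.2 118.96
mid 14.7 119.96
in 0.7 108.33
t 7.8 pos [ 0.5279 -0.014   0.1723] shift mm [ 22.5   8.6 120.4] turn [-0.0006 -0.0013 -0.0029] F [-0.1  0.1  0.5]
```

step_arm(
  commands=[
    {"rx": 0,"ry": 0,"rz": -0.01,"x": 22.5,"y": 8.5,"z": 20,"gripper": 0.4},
    {"rx": 0,"ry": 0,"rz": -0.01,"x": 22.5,"y": 8.5,"z": 50,"gripper": 0.4},
    {"rx": 0,"ry": 0,"rz": -0.01,"x": 22.5,"y": 8.5,"z": 80,"gripper": 0.4},
    {"rx": 0,"ry": 0,"rz": -0.01,"x": 22.5,"y": 8.5,"z": 100,"gripper": 0.4},
    {"rx": 0,"ry": 0,"rz": -0.01,"x": 22.5,"y": 8.5,"z": 112,"gripper": 0.4},
    {"rx": 0,"ry": 0,"rz": -0.01,"x": 22.5,"y": 8.5,"z": 119,"gripper": 0.4},
    {"rx": 0,"ry": 0,"rz": -0.01,"x": 22.5,"y": 8.5,"z": 119,"gripper": 0.4},
    {"rx": 0,"ry": 0,"rz": -0.01,"x": 22.5,"y": 8.5,"z": 119,"gripper": 0.4},
  ],
)

```text
time_s: 8.6
position: [0.5273, 0.0097, 0.0548]
tcp_rot: [1.68, 2.653, 0.001]
wrist_force: [-0.2, -0.5, 0.4]
grip_width: 0.0341
gripper_force: 0.0
```

step_arm(
  commands=[
    {"rx": 0,"ry": 0,"rz": 0,"x": 0,"y": 0,"z": 0,"gripper": 0},
    {"rx": 0,"ry": 0,"rz": 0,"x": 0,"y": 0,"z": 0,"gripper": 0},
    {"rx": 0,"ry": 0,"rz": 0,"x": 0,"y": 0,"z": 0,"gripper": 0},
    {"rx": 0,"ry": 0,"rz": 0,"x": 0,"y": 0,"z": 0,"gripper": 0},
    {"rx": 0,"ry": 0,"rz": 0,"x": 0,"y": 0,"z": 0,"gripper": 0},
    {"rx": 0,"ry": 0,"rz": 0,"x": 0,"y": 0,"z": 0,"gripper": 0},
  ],
  force=30,
)

```text
time_s: 9.2
position: [0.5273, 0.0093, 0.055]
tcp_rot: [1.68, 2.653, 0.0]
wrist_force: [-0.9, -0.3, 6.5]
grip_width: 0.011
gripper_force: 31.8
```

step_arm(
  commands=[
    {"rx": 0,"ry": 0,"rz": 0.12,"x": 0,"y": 0,"z": 0,"gripper": 0},
    {"rx": 0,"ry": 0,"rz": 0.24,"x": 0,"y": 0,"z": 0,"gripper": 0},
    {"rx": 0,"ry": 0,"rz": 0.36,"x": 0,"y": 0,"z": 0,"gripper": 0},
    {"rx": 0,"ry": 0,"rz": 0.48,"x": 0,"y": 0,"z": 0,"gripper": 0},
    {"rx": 0,"ry": 0,"rz": 0.6,"x": 0,"y": 0,"z": 0,"gripper": 0},
    {"rx": 0,"ry": 0,"rz": 0.72,"x": 0,"y": 0,"z": 0,"gripper": 0},
    {"rx": 0,"ry": 0,"rz": 0.84,"x": 0,"y": 0,"z": 0,"gripper": 0},
    {"rx": 0,"ry": 0,"rz": 0.96,"x": 0,"y": 0,"z": 0,"gripper": 0},
    {"rx": 0,"ry": 0,"rz": 1.08,"x": 0,"y": 0,"z": 0,"gripper": 0},
    {"rx": 0,"ry": 0,"rz": 1.2,"x": 0,"y": 0,"z": 0,"gripper": 0},
    {"rx": 0,"ry": 0,"rz": 1.32,"x": 0,"y": 0,"z": 0,"gripper": 0},
    {"rx": 0,"ry": 0,"rz": 1.43,"x": 0,"y": 0,"z": 0,"gripper": 0},
  ],
)

```text
time_s: 10.4
position: [0.5267, 0.0097, 0.0549]
tcp_rot: [3.011, 0.896, 0.001]
wrist_force: [-2.8, -0.1, 7.7]
grip_width: 0.0112
gripper_force: 31.9
```

step_arm(
  commands=[
    {"rx": 0,"ry": 0,"rz": 0,"x": 0,"y": 0,"z": 0,"gripper": 0},
    {"rx": 0,"ry": 0,"rz": 0,"x": 0,"y": 0,"z": 0,"gripper": 0},
    {"rx": 0,"ry": 0,"rz": 0,"x": 0,"y": 0,"z": 0,"gripper": 0.4},
    {"rx": 0,"ry": 0,"rz": 0,"x": 0,"y": 0,"z": 0,"gripper": 0.4},
    {"rx": 0,"ry": 0,"rz": 0,"x": 0,"y": 0,"z": 0,"gripper": 0.4},
    {"rx": 0,"ry": 0,"rz": 0,"x": 0,"y": 0,"z": 0,"gripper": 0.4},
    {"rx": 0,"ry": 0,"rz": 0,"x": 0,"y": 0,"z": -20,"gripper": 0.4},
    {"rx": 0,"ry": 0,"rz": 0,"x": 0,"y": 0,"z": -50,"gripper": 0.4},
    {"rx": 0,"ry": 0,"rz": 0,"x": -15,"y": 0,"z": -85,"gripper": 0.4},
    {"rx": 0,"ry": 0,"rz": 0,"x": -25,"y": 0,"z": -110,"gripper": 0.4},
    {"rx": 0,"ry": 0,"rz": 0,"x": -25,"y": 0,"z": -110,"gripper": 0.4},
    {"rx": 0,"ry": 0,"rz": 0,"x": -25,"y": 0,"z": -110,"gripper": 0.4},
  ],
)

```text
time_s: 11.6
position: [0.5061, -0.0048, 0.1643]
tcp_rot: [3.009, 0.901, 0.002]
wrist_force: [-0.1, -0.3, 0.0]
grip_width: 0.0339
gripper_force: 0.0
```

Run:
```python
from h import *
s=sense(); go([.5262,.010,.052],33)
s=sense(); im=optics.camera("wrist"); T=wristT(s); np.savez("w5.npz",im=im,T=T)
p=proj("wrist",[.5262,.01,.045],T); x0,y0=int(p[0]-60),max(0,int(p[1]-50)); print(p,x0,y0)
cv2.imwrite("pics/w5.png",cv2.resize(im[y0:y0+95,x0:x0+120,::-1],None,fx=6,fy=6,interpolation=cv2.INTER_CUBIC))
```

```text
t 11.6 pos [ 0.5061 -0.0048  0.1643] shift mm [ 24.8  -1.4 112.4] turn [ 0.0013 -0.0009  0.006 ] F [-0.1 -0.3  0. ]
[253.26515287 154.6404106 ] 193 104
```

View pics/w5.png

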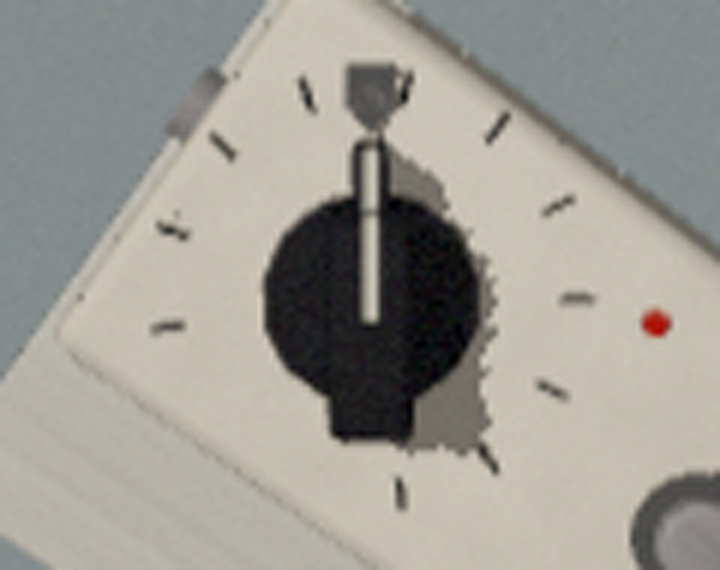

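The pointer (column 370, rows 150 to 322) points at the arrowhead, whose tip is near (373,128) and whose back runs from column 346 to 397. I'll check the residual angle.

Run:
```python
from h import *
from scipy.optimize import least_squares
d=np.load("w5.npz"); im,T=d["im"],d["T"]
f=lambda c,z: plane("wrist",(193+(c[0]+.5)/6-.5,104+(c[1]+.5)/6-.5),z,T)
tk=[(401,493),(168,326),(173,230),(223,146),(308,95),(406,86),(497,127),(558,205),(577,298),(552,390),(487,458)]
an=np.radians([-162,135,108,81,54,27,0,-27,-54,-81,-108]); an[0]=np.radians(-135)
P=np.array([f(c,.045)[:2] for c in tk])
fun=lambda q:(np.c_[q[0]+q[2]*np.cos(an+q[3]),q[1]+q[2]*np.sin(an+q[3])]-P).ravel()
r=least_squares(fun,[.52,.01,.03,-.06]); q=r.x; C=q[:2]; print("axis",C.round(4),"r",q[2].round(4),"yaw",np.degrees(q[3]).round(2),"res",(np.abs(r.fun).max()*1e3).round(2))
def A(n,c,z):
    v=f(c,z)[:2]-C; print(n,round(np.linalg.norm(v)*1e3,1),round(np.degrees(np.arctan2(v[1],v[0])-q[3]),2))
g=cv2.cvtColor(im,cv2.COLOR_RGB2GRAY)
print(g[113:128,248:264])
A("tip",(373,129),.047);A("back",(371,66),.048);A("cen",(371,92),.048);A("shL",(346,97),.048);A("shR",(397,97),.048)
A("ptr",(370,150),.05);A("mid",(370,205),.067)
a,b=f((370,220),.067),f((370,320),.067); print("line dir",np.degrees(np.arctan2(*(a-b)[[1,0]])-q[3]))
```

```text
axis [0.528 0.01 ] r 0.0305 yaw -3.26 res 0.2
[[194 194 192 194 194 194 194 196 194 194 195 193 195 194 192 185]
 [195 194 181 151 150 151 151 150 151 150 146 193 195 194 194 192]
 [194 194 158  96  90  90  89  90  90  93  86 150 173 160 192 194]
 [195 195 148  87  76  79  80  80  78  77  86 113 122 103 194 195]
 [194 193 150  85  80  81  80  83  81  79  87 174  94  82 193 195]
 [194 194 145  83  79  85  90  89  79  81  90 150  65 142 194 195]
 [194 193 146  89  83  83  93  95  96  80  89  98  34 161 195 196]
 [191 192 146  84  84  77  90  88 104  86  88  88  28 184 194 195]
 [192 193 147  91  88  84  83  86  97  88  91  90 141 196 194 196]
 [192 192 180 134  88  86  80  84  84  90 109 173 185 193 196 196]
 [192 193 193 180 100  79  80  78  85 103 175 192 195 196 197 196]
 [190 192 193 193 173  98  82  83 106 115 191 195 195 194 196 197]
 [193 193 193 192 192 176 104 101 110 174 193 194 195 196 196 195]
 [192 193 192 193 193 175 146 150 103 190 194 194 196 195 195 197]
 [193 194 190 192 140 105 105 107  59 153 193 196 194 195 196 196]]
tip 24.5 35.88
back 33.3 36.54
cen 29.7 36.54
shL 29.2 43.5
shR 29.2 29.31
ptr 21.8 36.9
mid 16.3 36.82
line dir 36.5445095927874
```

```bash
python3 -c "
from h import *
go([.461,-.0095,.1643],-3.3)"
```

```text
t 11.65 pos [ 0.5056 -0.0045  0.1635] shift mm [-40.  -20.4  -0.8] turn [0.0e+00 2.0e-04 6.4e-01] F [-0.1 -0.3 -0.2]
```

step_arm(
  commands=[
    {"rx": 0,"ry": 0,"rz": 0.13,"x": -10,"y": -5,"z": 0,"gripper": 0.5},
    {"rx": 0,"ry": 0,"rz": 0.26,"x": -20,"y": -10,"z": 0,"gripper": 0.5},
    {"rx": 0,"ry": 0,"rz": 0.39,"x": -30,"y": -15,"z": 0,"gripper": 0.5},
    {"rx": 0,"ry": 0,"rz": 0.52,"x": -40,"y": -20.4,"z": 0,"gripper": 0.5},
    {"rx": 0,"ry": 0,"rz": 0.64,"x": -40,"y": -20.4,"z": 0,"gripper": 0.5},
    {"rx": 0,"ry": 0,"rz": 0.64,"x": -40,"y": -20.4,"z": 30,"gripper": 0.5},
    {"rx": 0,"ry": 0,"rz": 0.64,"x": -40,"y": -20.4,"z": 60,"gripper": 0.5},
    {"rx": 0,"ry": 0,"rz": 0.64,"x": -40,"y": -20.4,"z": 75,"gripper": 0.5},
    {"rx": 0,"ry": 0,"rz": 0.64,"x": -40,"y": -20.4,"z": 75,"gripper": 0.5},
  ],
)

```text
time_s: 12.55
position: [0.4583, -0.0087, 0.0858]
tcp_rot: [-3.139, 0.088, 0.011]
wrist_force: [0.0, 0.3, 0.3]
grip_width: 0.0426
gripper_force: 0.0
```

step_arm(
  commands=[
    {"rx": 0,"ry": 0,"rz": 0,"x": 2,"y": 1,"z": 15,"gripper": 0.5},
    {"rx": 0,"ry": 0,"rz": 0,"x": 2,"y": 1,"z": 30,"gripper": 0.5},
    {"rx": 0,"ry": 0,"rz": 0,"x": 2,"y": 1,"z": 41,"gripper": 0.5},
    {"rx": 0,"ry": 0,"rz": 0,"x": 2,"y": 1,"z": 41,"gripper": 0.5},
    {"rx": 0,"ry": 0,"rz": 0,"x": 2,"y": 1,"z": 41,"gripper": 0},
    {"rx": 0,"ry": 0,"rz": 0,"x": 2,"y": 1,"z": 41,"gripper": 0},
    {"rx": 0,"ry": 0,"rz": 0,"x": 2,"y": 1,"z": 41,"gripper": 0},
    {"rx": 0,"ry": 0,"rz": 0,"x": 2,"y": 1,"z": 41,"gripper": 0},
    {"rx": 0,"ry": 0,"rz": 0,"x": 2,"y": 1,"z": 41,"gripper": 0},
    {"rx": 0,"ry": 0,"rz": 0,"x": 2,"y": 1,"z": 41,"gripper": 0},
  ],
  force=40,
)

```text
time_s: 13.55
position: [0.4638, -0.0098, 0.0488]
tcp_rot: [-3.14, 0.089, -0.003]
wrist_force: [-0.6, 3.6, 6.9]
grip_width: 0.011
gripper_force: 41.5
```

step_arm(
  commands=[
    {"rx": 0,"ry": 0,"rz": 0,"x": 6,"y": 0,"z": 0,"gripper": 0},
    {"rx": 0,"ry": 0,"rz": 0,"x": 16,"y": 0,"z": 0,"gripper": 0},
    {"rx": 0,"ry": 0,"rz": 0,"x": 26,"y": 0,"z": 0,"gripper": 0},
    {"rx": 0,"ry": 0,"rz": 0,"x": 36,"y": 0,"z": 0,"gripper": 0},
    {"rx": 0,"ry": 0,"rz": 0,"x": 46,"y": 0,"z": 0,"gripper": 0},
    {"rx": 0,"ry": 0,"rz": 0,"x": 56,"y": 0,"z": 0,"gripper": 0},
    {"rx": 0,"ry": 0,"rz": 0,"x": 66,"y": 0,"z": 0,"gripper": 0},
    {"rx": 0,"ry": 0,"rz": 0,"x": 76,"y": 0,"z": 0,"gripper": 0},
    {"rx": 0,"ry": 0,"rz": 0,"x": 86,"y": 0,"z": 0,"gripper": 0},
    {"rx": 0,"ry": 0,"rz": 0,"x": 94,"y": 0,"z": 0,"gripper": 0},
    {"rx": 0,"ry": 0,"rz": 0,"x": 100,"y": 0,"z": 0,"gripper": 0},
    {"rx": 0,"ry": 0,"rz": 0,"x": 105,"y": 0,"z": 0,"gripper": 0},
  ],
)

```text
time_s: 14.75
position: [0.5681, -0.0157, 0.0488]
tcp_rot: [-3.14, 0.089, -0.0]
wrist_force: [-3.4, 3.3, 8.1]
grip_width: 0.0113
gripper_force: 41.7
```

step_arm(
  commands=[
    {"rx": 0,"ry": 0,"rz": 0,"x": 3,"y": 0,"z": 0,"gripper": 0},
    {"rx": 0,"ry": 0,"rz": 0,"x": 5,"y": 0,"z": 0,"gripper": 0},
    {"rx": 0,"ry": 0,"rz": 0,"x": 7,"y": 0,"z": 0,"gripper": 0},
    {"rx": 0,"ry": 0,"rz": 0,"x": 9,"y": 0,"z": 0,"gripper": 0},
    {"rx": 0,"ry": 0,"rz": 0,"x": 9,"y": 0,"z": 0,"gripper": 0},
    {"rx": 0,"ry": 0,"rz": 0,"x": 9,"y": 0,"z": 0,"gripper": 0},
  ],
)

```text
time_s: 15.35
position: [0.5718, -0.0159, 0.0487]
tcp_rot: [3.139, -0.088, -0.015]
wrist_force: [-18.1, 2.3, 22.2]
grip_width: 0.011
gripper_force: 43.9
```

step_arm(
  commands=[
    {"rx": 0,"ry": 0,"rz": 0,"x": -3,"y": 0,"z": 0,"gripper": 0},
    {"rx": 0,"ry": 0,"rz": 0,"x": -4,"y": 0,"z": 0,"gripper": 0.4},
    {"rx": 0,"ry": 0,"rz": 0,"x": -4,"y": 0,"z": 0,"gripper": 0.5},
    {"rx": 0,"ry": 0,"rz": 0,"x": -4,"y": 0,"z": 0,"gripper": 0.5},
    {"rx": 0,"ry": 0,"rz": 0,"x": -4,"y": 0,"z": 0,"gripper": 0.5},
    {"rx": 0,"ry": 0,"rz": 0,"x": -4,"y": 0,"z": -20,"gripper": 0.5},
    {"rx": 0,"ry": 0,"rz": 0,"x": -4,"y": 0,"z": -60,"gripper": 0.5},
    {"rx": 0,"ry": 0,"rz": 0,"x": -15,"y": 0,"z": -100,"gripper": 0.5},
    {"rx": 0,"ry": 0,"rz": 0,"x": -28,"y": 20,"z": -150,"gripper": 0.5},
    {"rx": 0,"ry": 0,"rz": 0,"x": -28,"y": 20,"z": -155,"gripper": 0.5},
    {"rx": 0,"ry": 0,"rz": 0,"x": -28,"y": 20,"z": -155,"gripper": 0.5},
    {"rx": 0,"ry": 0,"rz": 0,"x": -28,"y": 20,"z": -155,"gripper": 0.5},
  ],
)

```text
time_s: 16.55
position: [0.5474, -0.0353, 0.202]
tcp_rot: [-3.14, 0.09, 0.001]
wrist_force: [-0.5, 0.8, 0.0]
grip_width: 0.0427
gripper_force: 0.0
```

Run:
```python
from h import *
go([.549,-.04,.2],-3.3)
s=sense(); im=optics.camera("wrist"); T=wristT(s); cv2.imwrite("pics/w6.png",cv2.resize(im[:,:,::-1],None,fx=1.5,fy=1.5))
N,L,S,c=cv2.connectedComponentsWithStats((im.max(2)<50).astype(np.uint8))
for i in range(1,N):
    if 200<S[i][4]<900: print(S[i],c[i].round(1),plane("wrist",c[i],.075,T).round(4))
```

```text
t 16.55 pos [ 0.5474 -0.0353  0.202 ] shift mm [1.8 4.6 2. ] turn [-0.0001  0.0009  0.    ] F [-0.5  0.8  0. ]
[220   0  16  31 324] [227.2  14.4] [ 0.6859 -0.0212  0.075 ]
[227 141  14  28 346] [233.9 154.5] [ 0.5722 -0.0176  0.075 ]
```

View pics/w6.png

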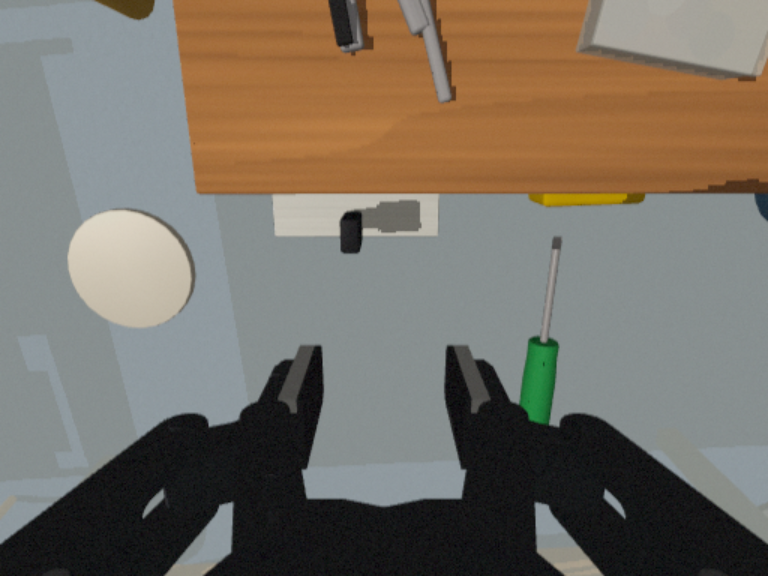

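The sled is back home: its front edge is at row 236, against the shelf edge at 193. The grip at (350,232) is free, and the other items in view are where they were.

```bash
python3 -c "
from bench import bot
print(bot.sign_off())"
```

```text
the job is handed in; nothing more can be done
None
```

I pulled the sled out to its stop, turned the knob until its pointer was within about 1° of the marker, pushed the sled back to its home stop, let go, and handed the job in at about 17 s with the other items in view undisturbed.

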